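Nip a contact plate in the sliding jaw and probe its two studs

ROBOT

A 6-joint arm with a two-finger parallel gripper is mounted at the origin on the work surface. World frame = base frame: x ahead of the robot, y to its left, z up, the work surface at z = 0. Lengths are in m, angles in rad, forces in N, time in s.
With the tool pointing down it reaches from about 0.3 to 1 m from the base axis. Payload 5.1 kg.
Tool frame: the origin (TCP) lies on the front face of the gripper's body, between the roots of the fingers; the fingertips stand 78 mm ahead of it and the grasp point (between the pads) lies 59 mm ahead of it; z points along the fingers, y is the line along which they close (so a half turn about z gives the same grasp; the last joint's range is limited). The gripper opens to 95 mm and grips with 3 to 60 N. Pads are 20 mm wide; open, the fingers measure 119 mm over their backs; the gripper's body (75 mm by 180 mm) begins 59 mm behind the grasp point.
Start: joints at [-1.332, 0.124, 1.65, -0, 1.367, -0.083], TCP at [0.206, -0.617, 0.292] pointing down, gripper open.
Joint ranges: [-2.61, 2.61], [-1.02, 2.33], [0.03, 2.71], [-1.35, 4.49], [0.32, 2.68], [-2.91, 2.91]. Speed limits (rad/s): [2.57, 2.57, 3.14, 3.14, 3.14, 3.14].

INTERFACE

Orientations are given as [roll, pitch, yaw] about the fixed x, y, z axes, in that order (R = Rz(yaw) Ry(pitch) Rx(roll)).
In Python, from rig import * gives the robot as it stands.
- The arm moves only by the shell command python3 -m creep 'ROWS' [OPENING] [FORCE]. ROWS is a JSON object of lists of equal length, an entry for each row: "translation": the shift along the tool's x, y, z in mm, a list of three; "turn": the turn, a rotation vector about the tool's x, y, z in rad, a list of three. In form: {"translation": [[x, y, z], ...], "turn": [[ax, ay, az], ...]}. A call has exactly 5 rows; each row is the pose to reach, as a shift and turn from the pose commanded when the call began, along the tool's axes at that moment; what a row does not reach only later rows make up. A row lasts 1/12 s, in which the tool goes at most 41.7 mm and 7.16 degrees, less where a joint would pass 70% of its speed; a pose out of reach is approached as far as the arm can. A call with a gripper value outside its range is refused whole. OPENING is the opening, from 0 (shut) to 1 (fully open), set as the call begins (- or left out, the last holds). The fingers move at their own pace and stop on an object; FORCE is the grip in N (left out, the last holds). Time passes only in rows, so rows that repeat a pose let the fingers close, or fill a call up. It gives the time, the measured TCP pose, the force, the opening and the grip force at its end, in the units of the state.
- sense(): the state, without advancing time (a new reading comes with each control period).
- snapshot(name): name is "scene" or "top" or "wrist"; returns (picture, depth): 384x512x3 uint8, red, green, blue; 384x512 float32, m along the optical axis (not along the pixel's ray), 0 where there is no reading.
- camera_info(name): a dict with "fov_y" (degrees; the focal length in pixels is half the picture's height over the tangent of half this angle, whatever the lens; pixels are square), "cx", "cy" (the principal point, pixels), "T" (4x4, takes a point from camera to world coordinates). Camera axes: x right, y down, z forward; pixel columns grow to the right and rows downward; lengths in m; the calibration is good to about 2 mm. A picture is of the moment at which its call begins: read the wrist's pose just before it. camera_info takes no time and is no camera call; for the wrist camera it gives the pose at the moment of the call.
- finish_job(): hands the job in; it is judged then, once.
The state is a dict: "t": time; "joints": joint angles; "qvel": joint speeds; "effort": joint torques, N m; "ee_pos": TCP position; "tcp_rot": TCP orientation; "contact_force": force on the tool from outside, world axes, zero at the start; "moment": the same for the moment, N m; "gripper_width": finger opening in m; "grip_force": force on a finger pad.
Only numpy, scipy, OpenCV 4.12 (cv2) and the standard library are available. Lean on these libraries where they do the work, as an engineer would, in place of code of your own. Each camera call takes 0.05 s, during which the arm holds its last target. There are 200 camera calls.

TASK

Slide the fixture's jaw along its track so that it pushes the steel plate into the hood until the plate is pressed against the sprung stop hidden inside, and leave it lightly nipped there, the spring pressed in about halfway and never jammed hard. Then take the test probe from its stand and touch its sprung tip gently onto the plate's round stud first and its square stud second, and put the probe back upright in its stand. Leave the pliers, the mug and the stacked spare plates where they are.

Things in the scene. Friction and masses are not known exactly. Their poses are not given: they have to be found in the camera images.
- fixture: fixed grey test fixture: bed 100 (x) x 400 (y) x 20 mm high. Origin: centre of its underside. The track runs along its own y, the way the jaw closes. Over the +y end stands a closed hood, 90 wide, top 42 mm above the table, from y = +60 (open mouth, 80 wide, 18 high) to y = +196 mm. A sprung stop is hidden inside it
- hood_mouth (a point): middle of the hood's open mouth, y = +60 mm of the fixture, 29 mm above the table. The unseen stop's face lies 40 to 75 mm further in, set by hand and not known. It is sprung: it gives way up to 12 mm, starting at 1 N and rising 1.2 N per mm (about 8 N at half travel), then is solid
- jaw: the sliding jaw; origin on the bed (20 mm above the table) under its middle, axes as the fixture's. It slides 190 mm, from y = -170 to +20 mm of the fixture, with about 9 N of friction, and stays where it is left
- jaw_face (a point): centre of the jaw's pushing face, a dark steel bar 64 mm wide, 24 mm thick along the track, 14 mm high on the bed; the face is 12 mm ahead (+y of the fixture) of the jaw's middle
- jaw_top (a point): top centre of the jaw's upright black grip: 30 mm across the track, 14 mm along it; it ends 80 mm above the table and rises 46 mm above the bar. Axes as the fixture's
- plate: loose steel contact plate lying on the bed between jaw and hood, 50 (x) x 130 (y) x 6 mm, about 0.26 kg. Origin: centre of its underside. Its +y end goes into the hood; it may lie a little crooked and the jaw squares it
- round_stud (a point): top centre of the round stud on the plate: 12 mm diameter, 3 mm high, at x -14, y -43 mm of the plate's frame, top 9 mm above the plate's underside
- square_stud (a point): top centre of the square stud on the plate: 12 x 12 mm, 3 mm high, at x +14, y -43 mm of the plate's frame, top 9 mm above the plate's underside
- probe: loose test probe, standing upright in its stand, about 0.09 kg. Origin: the point of its tip, unpressed; z runs up the axis. Brass pin 6 mm thick with 8 mm of spring travel (1 N to 6.6 N), dark nose 15 mm thick, flange 36 mm diameter from 45 to 50 mm above the tip, grey round grip 20 mm diameter from 50 to 120 mm
- probe_tip (a point): the end of the brass pin
- stand: fixed round stand for the probe: tube 48 mm outside, 24 mm bore, 55 mm high, on a disc 84 mm wide and 6 mm thick. Origin: centre of its underside. The probe's flange rests on the tube's rim, its tip 10 mm above the table. Stand and crate may change sides
- stand_mouth (a point): centre of the stand's rim, 55 mm above the table
- crate: fixed small blue crate with scrap plates, 170 (x) x 120 (y) x 70 mm, origin centre of its underside; a bystander
- pliers: loose pliers with orange handles, 170 mm long, lying flat; a bystander
- mug: loose white mug, 80 mm wide, 85 mm high, origin centre of its underside; a bystander
- spares: loose stack of five plates, 50 x 130 x 30 mm high, origin centre of its underside; a bystander
Mind the look-alikes: they are no part of the job. Leave any yellow look-alike of the stand alone.

How it is judged:
By the outcome, as a careful person would: the job done as asked, in the order asked, and still so for the second after the job is handed in, with the robot touching nothing.
It also fails if it takes over 67 s, if anything falls off the work surface, if the arm or the gripper's body presses on something with over 40 N, if the wrist force passes 120 N, or if a joint passes its speed limit or range.

## Working session

There is one attempt and no reset: what is moved stays moved. The work goes in short steps, Python scripts to look and compute and a shell command to move; the robot and the scene stay as the last step left them, time stands still between calls to the robot, and variables do not carry over. Pictures are saved under pics/ and viewed, at most 10 in all, crops included, and the job is handed in when it is done.

```bash
mkdir -p pics; ls; python3 - <<'E'
from rig import *
import cv2,numpy as np
for n in("scene","top"):
    p,d=snapshot(n); cv2.imwrite(f"pics/{n}0.png",p[:,:,::-1]); np.save(f"pics/{n}0.npy",d)
    c=camera_info(n); print(n,c["fov_y"],c["cx"],c["cy"],np.round(c["T"],3).tolist())
s=sense();print(s)
E
```

```text
pics
scene 52.296726584828455 250.45163921673014 193.1078201518789 [[-0.363, 0.694, -0.622, 1.345], [0.932, 0.274, -0.238, 0.315], [0.005, -0.665, -0.746, 0.981], [0.0, 0.0, 0.0, 1.0]]
top 53.28331119874735 253.73294481527554 193.92899885065054 [[-0.028, -0.98, 0.195, 0.407], [-0.999, 0.032, 0.019, 0.037], [-0.025, -0.194, -0.981, 1.046], [0.0, 0.0, 0.0, 1.0]]
{'t': 0.1, 'joints': array([-1.33157760e+00,  1.24425887e-01,  1.65153633e+00, -1.07872766e-05,
        1.36748226e+00, -8.25918369e-02]), 'qvel': array([ 6.10698492e-05, -1.27705140e-03, -3.66017685e-03, -9.02765245e-04,
        7.05942631e-04, -1.66714196e-03]), 'effort': array([ 5.18831348e-04, -4.18881691e+01, -3.61095500e+01,  7.76602048e-02,
        4.61289345e-02, -6.44936563e-05]), 'ee_pos': array([ 0.20545723, -0.61621723,  0.29111955]), 'tcp_rot': array([-3.13974627e+00, -1.42246515e-04,  3.21812616e-01]), 'contact_force': array([0.15970458, 0.0501769 , 0.44300574]), 'moment': array([-0.08167286,  0.005709  , -0.01375514]), 'grip_force': 0.0, 'gripper_width': 0.09498657267951006}
```

View pics/scene0.png

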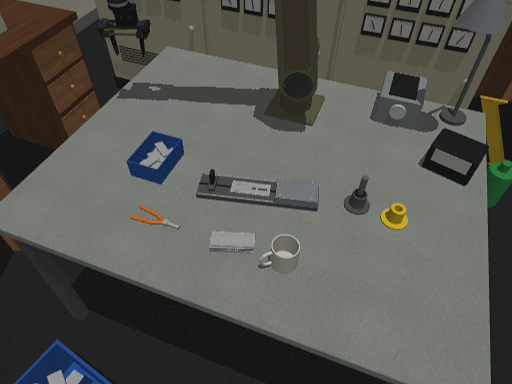

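View pics/top0.png

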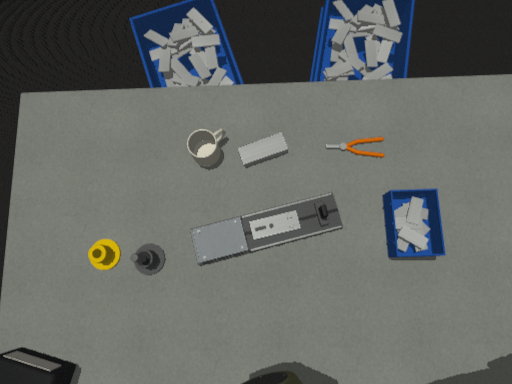

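Scene: the jaw grip is at top-view px (323,212) and scene px (211,178). The plate is at (275,224), the hood at (219,240), and the grey stand with probe at (149,258). Look-alikes: the yellow stand (104,254), the spares (263,150) that resemble the plate, and scrap plates in the crate (413,223). I choose the plate on the bed and the grey stand.

```bash
cat > h.py <<'E'
from rig import *
import cv2,numpy as np
from scipy.spatial.transform import Rotation as R
def foc(c): return 192/np.tan(np.radians(c["fov_y"]/2))
def ray(c,u,v,z):
    d=c["T"][:3,:3]@np.array([(u-c["cx"])/foc(c),(v-c["cy"])/foc(c),1]); o=c["T"][:3,3]
    return o+d*(z-o[2])/d[2]
def cloud(c,d):
    v,u=np.mgrid[:384,:512]
    P=np.stack([(u-c["cx"])/foc(c)*d,(v-c["cy"])/foc(c)*d,d],-1)
    P=P@np.array(c["T"])[:3,:3].T+np.array(c["T"])[:3,3]; P[d==0]=np.nan
    return P
def st():
    s=sense(); print("t",round(s["t"],2),"tcp",np.round(s["ee_pos"]*1000,1),"rpy",np.round(s["tcp_rot"],4),"F",np.round(s["contact_force"],1),"w",round(s["gripper_width"]*1000,1),"g",round(s["grip_force"],1)); return s
E
python3 - <<'E'
from h import *
for n in("top","scene"):
    c=camera_info(n); c["T"]=np.array(c["T"]); d=np.load(f"pics/{n}0.npy"); P=cloud(c,d)
    v,u=np.mgrid[:384,:512]
    box={"top":((185,350,185,270),(120,175,235,275)),"scene":((190,325,160,215),(335,375,170,216))}[n]
    def sel(b,z0,z1):
        m=(u>b[0])&(u<b[1])&(v>b[2])&(v<b[3])&(P[...,2]>z0)&(P[...,2]<z1); return P[m]*1000
    for nm,b,z0,z1 in(("bed+",box[0],.012,.05),("hood",box[0],.037,.047),("grip",box[0],.06,.09),("ptop",box[1],.115,.14),("flange",box[1],.05,.07)):
        q=sel(b,z0,z1); r=cv2.minAreaRect(q[:,:2].astype(np.float32)); print(n,nm,len(q),np.round(q.mean(0),1),np.round(r[0],1),np.round(r[1],1),round(r[2],2))
p=cv2.imread("pics/top0.png"); cv2.imwrite("pics/crop.png",cv2.resize(p[180:280,120:360],None,fx=3.3,fy=3.3,interpolation=cv2.INTER_CUBIC))
E
```

```text
top bed+ 5443 [515.9  30.1  28.6] [518.3  27.9] [100.6 400.1] 12.92
top hood 1756 [489.8 148.1  41.7] [515.   43.6] [ 90.4 359.2] 13.2
top grip 77 [ 551.7 -120.1   77.4] [ 552.3 -121.1] [29.8 13.2] 12.74
top ptop 69 [446.  344.4 127.5] [446.3 345.9] [19.  18.4] 18.51
top flange 191 [445.4 339.6  57.3] [445.3 342.9] [42.2 46.7] 81.73
scene bed+ 2896 [526.7  39.1  26.5] [520.8  25.2] [106.5 400. ] 13.35
scene hood 804 [495.3 144.8  40.2] [517.7  44.4] [ 93.9 351.2] 13.66
scene grip 51 [ 559.  -121.3   73. ] [ 556.4 -122.2] [30.3 13.5] 12.76
scene ptop 43 [451.6 344.4 124.2] [450.5 344.9] [17.7 21.2] 54.87
scene flange 110 [455.9 344.5  56.3] [451.1 344.5] [42.8 45.7] 4.65
```

View pics/crop.png

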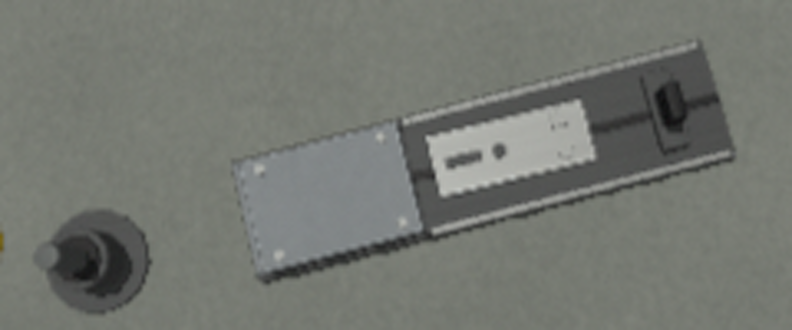

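The crop confirms the choice: the jaw grip (crop px 670,103) sits on the fixture bed, the plate's studs face the jaw, and the stand is grey. The fixture axis is at 0.226 rad, with the jaw about 152 mm behind the fixture's middle. Moving above the jaw.

```bash
Z='[0,0,0],[0,0,0],[0,0,0],[0,0,0],[0,0,0]'
python3 -m creep '{"translation":[[32,-24,0],[64,-48,0],[96,-71,0],[128,-95,0],[160,-119,0]],"turn":[[0,0,0],[0,0,0],[0,0,0],[0,0,0],[0,0,0]]}' 1
python3 -m creep '{"translation":[[32,-24,0],[64,-48,0],[96,-71,0],[128,-95,0],[160,-119,0]],"turn":[[0,0,0],[0,0,0],[0,0,0],[0,0,0],[0,0,0]]}'
python3 -m creep '{"translation":[[32,-24,0],[64,-48,0],[96,-71,0],[128,-95,0],[165,-122,0]],"turn":[[0,0,0.02],[0,0,0.04],[0,0,0.06],[0,0,0.08],[0,0,0.096]]}'
python3 - <<'E'
from h import *
st(); c=camera_info("wrist"); p,d=snapshot("wrist"); cv2.imwrite("pics/w1.png",p[:,:,::-1]); c["T"]=np.array(c["T"]);P=cloud(c,d)
s=st(); print(np.round(c["T"],3).tolist())
a=np.array([.4,-.17]);b=np.array([.65,-.05])
for nm,z0,z1 in(("grip",.06,.09),("plate",.022,.031)):
    m=(P[...,2]>z0)&(P[...,2]<z1)&(P[...,0]>.45)&(P[...,0]<.62)&(P[...,1]>-.17)&(P[...,1]<.09)
    if nm=="plate": m&=(p.min(2)>110)
    q=P[m]*1000; print(nm,len(q)); 
    if len(q)>3: r=cv2.minAreaRect(q[:,:2].astype(np.float32)); print(np.round(q.mean(0),1),r)
E
```

```text
t: 0.52
ee_pos: [0.3202, -0.4514, 0.2916]
tcp_rot: [-3.141, 0.0, 0.321]
contact_force: [0.2, -0.6, -0.1]
gripper_width: 0.0951
grip_force: 0.0
t: 0.93
ee_pos: [0.4344, -0.2877, 0.2919]
tcp_rot: [-3.141, 0.0, 0.322]
contact_force: [1.3, -0.2, -0.3]
gripper_width: 0.095
grip_force: 0.0
t: 1.35
ee_pos: [0.5499, -0.1232, 0.2919]
tcp_rot: [-3.142, 0.0, 0.225]
contact_force: [1.3, -0.5, -0.2]
gripper_width: 0.0949
grip_force: 0.0
t 1.35 tcp [ 549.9 -123.2  291.9] rpy [-3.1415e+00  5.0000e-04  2.2470e-01] F [ 1.3 -0.5 -0.2] w 94.9 g 0.0
t 1.4 tcp [ 552.9 -117.9  291.9] rpy [-3.1376 -0.0034  0.2293] F [-0.3  3.8  1.1] w 95.2 g 0.0
[[0.222, -0.934, -0.279, 0.628], [-0.975, -0.213, -0.063, -0.105], [0.0, 0.286, -0.958, 0.384], [0.0, 0.0, 0.0, 1.0]]
grip 517
[ 553.7 -121.4   78. ] ((551.955078125, -121.57438659667969), (29.494993209838867, 13.916701316833496), 12.730597496032715)
plate 5735
[525.6   3.8  25.7] ((531.3746948242188, -32.35658264160156), (93.9017333984375, 260.2591247558594), 12.806412696838379)
```

View pics/w1.png

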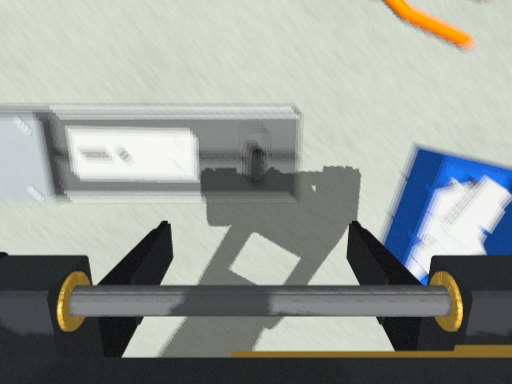

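The wrist view is slightly motion-blurred. It shows the jaw grip at px (258,160) and the plate at (130,155), with the studs at its right end; the grip position agrees with the first measurement. Descend and grip.

```bash
python3 -m creep '{"translation":[[0,0,38],[0,0,76],[0,0,114],[0,0,150],[0,0,172]],"turn":[[0,0,0],[0,0,0],[0,0,0],[0,0,0],[0,0,0]]}'
python3 -m creep '{"translation":[[0,0,0],[0,0,0],[0,0,0],[0,0,0],[0,0,0]],"turn":[[0,0,0],[0,0,0],[0,0,0],[0,0,0],[0,0,0]]}' 0 25
python3 -m creep '{"translation":[[0,0,0],[0,0,0],[0,0,0],[0,0,0],[0,0,0]],"turn":[[0,0,0],[0,0,0],[0,0,0],[0,0,0],[0,0,0]]}'
```

```text
t: 1.82
ee_pos: [0.5468, -0.1241, 0.1154]
tcp_rot: [-3.138, 0.006, 0.226]
contact_force: [-0.2, 0.8, -0.3]
gripper_width: 0.0953
grip_force: 0.0
t: 2.23
ee_pos: [0.5509, -0.1256, 0.1229]
tcp_rot: [3.139, -0.004, 0.226]
contact_force: [-0.4, 0.2, 0.3]
gripper_width: 0.0673
grip_force: 0.0
t: 2.65
ee_pos: [0.5494, -0.1251, 0.1204]
tcp_rot: [3.142, -0.0, 0.226]
contact_force: [-0.3, 0.3, 0.2]
gripper_width: 0.0341
grip_force: 0.0
```

```bash
python3 -m creep '{"translation":[[0,0,0],[0,0,0],[0,0,0],[0,0,0],[0,0,0]],"turn":[[0,0,0],[0,0,0],[0,0,0],[0,0,0],[0,0,0]]}'
python3 -m creep '{"translation":[[0,0,0],[0,0,0],[0,0,0],[0,0,0],[0,0,0]],"turn":[[0,0,0],[0,0,0],[0,0,0],[0,0,0],[0,0,0]]}'
```

```text
t: 3.07
ee_pos: [0.5491, -0.1238, 0.1201]
tcp_rot: [-3.139, 0.001, 0.226]
contact_force: [-0.6, 5.1, 3.3]
gripper_width: 0.0138
grip_force: 25.0
t: 3.48
ee_pos: [0.5491, -0.1238, 0.1201]
tcp_rot: [-3.139, 0.001, 0.226]
contact_force: [-1.2, 4.9, 2.3]
gripper_width: 0.0141
grip_force: 25.0
```

```bash
python3 -m creep '{"translation":[[0,-5,0],[0,-15,0],[0,-25,0],[0,-35,0],[0,-45,0]],"turn":[[0,0,0],[0,0,0],[0,0,0],[0,0,0],[0,0,0]]}'
python3 -m creep '{"translation":[[0,-9,0],[0,-18,0],[0,-27,0],[0,-36,0],[0,-45,0]],"turn":[[0,0,0],[0,0,0],[0,0,0],[0,0,0],[0,0,0]]}'
python3 -m creep '{"translation":[[0,-3,0],[0,-5,0],[0,-7,0],[0,-9,0],[0,-10,0]],"turn":[[0,0,0],[0,0,0],[0,0,0],[0,0,0],[0,0,0]]}'
python3 -m creep '{"translation":[[0,-1,0],[0,-2,0],[0,-3,0],[0,-4,0],[0,-5,0]],"turn":[[0,0,0],[0,0,0],[0,0,0],[0,0,0],[0,0,0]]}'
```

```text
t: 3.9
ee_pos: [0.5396, -0.0829, 0.1202]
tcp_rot: [3.137, -0.0, 0.226]
contact_force: [2.4, -10.1, -3.7]
gripper_width: 0.0141
grip_force: 25.0
t: 4.32
ee_pos: [0.5295, -0.0394, 0.1201]
tcp_rot: [3.136, -0.0, 0.226]
contact_force: [2.3, -12.5, -3.1]
gripper_width: 0.0137
grip_force: 25.0
t: 4.73
ee_pos: [0.5273, -0.0296, 0.1202]
tcp_rot: [3.136, -0.0, 0.226]
contact_force: [2.1, -10.4, -2.8]
gripper_width: 0.0136
grip_force: 25.0
t: 5.15
ee_pos: [0.5262, -0.0249, 0.1202]
tcp_rot: [3.136, -0.0, 0.226]
contact_force: [1.4, -10.8, -2.7]
gripper_width: 0.0141
grip_force: 25.0
```

```bash
python3 -m creep '{"translation":[[0,-1,0],[0,-2,0],[0,-3,0],[0,-4,0],[0,-5,0]],"turn":[[0,0,0],[0,0,0],[0,0,0],[0,0,0],[0,0,0]]}'
python3 -m creep '{"translation":[[0,-1,0],[0,-2,0],[0,-3,0],[0,-4,0],[0,-5,0]],"turn":[[0,0,0],[0,0,0],[0,0,0],[0,0,0],[0,0,0]]}'
```

```text
t: 5.57
ee_pos: [0.5251, -0.0201, 0.1202]
tcp_rot: [3.136, -0.0, 0.226]
contact_force: [1.5, -10.9, -3.6]
gripper_width: 0.0139
grip_force: 25.0
t: 5.98
ee_pos: [0.524, -0.0152, 0.1202]
tcp_rot: [3.136, 0.0, 0.226]
contact_force: [2.8, -11.1, -2.5]
gripper_width: 0.014
grip_force: 25.0
```

```bash
python3 -m creep '{"translation":[[0,-1,0],[0,-2,0],[0,-3,0],[0,-4,0],[0,-4,0]],"turn":[[0,0,0],[0,0,0],[0,0,0],[0,0,0],[0,0,0]]}'
python3 -m creep '{"translation":[[0,-1,0],[0,-2,0],[0,-3,0],[0,-4,0],[0,-4,0]],"turn":[[0,0,0],[0,0,0],[0,0,0],[0,0,0],[0,0,0]]}'
```

```text
t: 6.4
ee_pos: [0.5231, -0.0113, 0.1202]
tcp_rot: [3.136, 0.0, 0.226]
contact_force: [3.0, -10.6, -2.0]
gripper_width: 0.0141
grip_force: 25.0
t: 6.82
ee_pos: [0.5224, -0.0084, 0.1202]
tcp_rot: [3.134, -0.0, 0.227]
contact_force: [2.4, -15.0, -3.7]
gripper_width: 0.014
grip_force: 25.0
```

```bash
python3 -m creep '{"translation":[[0,-1,0],[0,-2,0],[0,-2,0],[0,-2,0],[0,-2,0]],"turn":[[0,0,0],[0,0,0],[0,0,0],[0,0,0],[0,0,0]]}'
```

```text
t: 7.23
ee_pos: [0.522, -0.0069, 0.1202]
tcp_rot: [3.133, -0.0, 0.227]
contact_force: [2.3, -16.6, -4.8]
gripper_width: 0.0141
grip_force: 25.0
```

```bash
python3 -m creep '{"translation":[[0,-0.5,0],[0,-1,0],[0,-1,0],[0,-1,0],[0,-1,0]],"turn":[[0,0,0],[0,0,0],[0,0,0],[0,0,0],[0,0,0]]}'
```

```text
t: 7.65
ee_pos: [0.5219, -0.0062, 0.1202]
tcp_rot: [3.132, -0.0, 0.227]
contact_force: [3.0, -18.8, -4.5]
gripper_width: 0.0139
grip_force: 25.0
```

```bash
python3 -m creep '{"translation":[[0,-0.5,0],[0,-0.8,0],[0,-0.8,0],[0,-0.8,0],[0,-0.8,0]],"turn":[[0,0,0],[0,0,0],[0,0,0],[0,0,0],[0,0,0]]}'
python3 -m creep '{"translation":[[0,0.5,0],[0,1,0],[0,1,0],[0,1,0],[0,1,0]],"turn":[[0,0,0],[0,0,0],[0,0,0],[0,0,0],[0,0,0]]}'
python3 -m creep '{"translation":[[0,0,0],[0,0,0],[0,0,0],[0,0,0],[0,0,0]],"turn":[[0,0,0],[0,0,0],[0,0,0],[0,0,0],[0,0,0]]}' 0.6
python3 -m creep '{"translation":[[0,0,0],[0,0,0],[0,0,0],[0,0,0],[0,0,0]],"turn":[[0,0,0],[0,0,0],[0,0,0],[0,0,0],[0,0,0]]}'
```

```text
t: 8.07
ee_pos: [0.5217, -0.0057, 0.1201]
tcp_rot: [3.132, -0.0, 0.227]
contact_force: [4.1, -19.6, -4.8]
gripper_width: 0.0138
grip_force: 25.0
t: 8.48
ee_pos: [0.5218, -0.0058, 0.1202]
tcp_rot: [3.134, -0.0, 0.226]
contact_force: [3.6, -16.3, -4.0]
gripper_width: 0.0142
grip_force: 25.0
t: 8.9
ee_pos: [0.5212, -0.0022, 0.1203]
tcp_rot: [-3.141, -0.0, 0.226]
contact_force: [1.1, -0.5, -0.8]
gripper_width: 0.0415
grip_force: 0.0
t: 9.32
ee_pos: [0.5213, -0.0024, 0.1203]
tcp_rot: [3.142, -0.0, 0.226]
contact_force: [-0.5, -0.2, -0.4]
gripper_width: 0.0568
grip_force: 0.0
```

```bash
python3 -m creep '{"translation":[[0,0,-35],[0,0,-70],[0,0,-105],[0,0,-130],[0,0,-140]],"turn":[[0,0,0],[0,0,0],[0,0,0],[0,0,0],[0,0,0]]}' 1
python3 -m creep '{"translation":[[0,0,0],[0,0,0],[0,0,0],[0,0,0],[0,0,0]],"turn":[[0,0,0],[0,0,0],[0,0,0],[0,0,0],[0,0,0]]}'
python3 - <<'E'
from h import *
s=st(); c=camera_info("wrist"); p,d=snapshot("wrist"); cv2.imwrite("pics/w2.png",p[:,:,::-1]); np.savez("pics/w2.npz",p=p,d=d,T=c["T"]); st()
c["T"]=np.array(c["T"]);P=cloud(c,d)
m=(P[...,2]>.06)&(P[...,2]<.09)&(P[...,0]>.45)&(P[...,0]<.62)&(P[...,1]>-.1)&(P[...,1]<.1)
q=P[m]*1000;print(len(q),cv2.minAreaRect(q[:,:2].astype(np.float32)))
E
```

```text
t: 9.73
ee_pos: [0.523, -0.0026, 0.2654]
tcp_rot: [3.139, -0.008, 0.226]
contact_force: [0.8, -0.3, 0.7]
gripper_width: 0.0848
grip_force: 0.0
t: 10.15
ee_pos: [0.5204, -0.0024, 0.2579]
tcp_rot: [-3.14, 0.004, 0.226]
contact_force: [-0.4, -0.1, -0.1]
gripper_width: 0.095
grip_force: 0.0
t 10.15 tcp [520.4  -2.4 257.9] rpy [-3.1403  0.0038  0.2258] F [-0.4 -0.1 -0.1] w 95.0 g 0.0
t 10.2 tcp [520.6  -2.4 258.3] rpy [-3.1406e+00  3.0000e-03  2.2580e-01] F [ 0.5  0.4 -0.5] w 95.4 g 0.0
647 ((525.0462036132812, -5.610367774963379), (29.900239944458008, 13.584829330444336), 13.042445182800293)
```

View pics/w2.png

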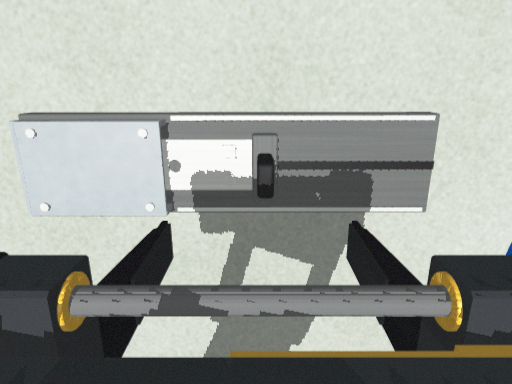

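The jaw stands at px (265,175), closed on the plate (cols 168–252) with its end in the hood. The square stud is faintly visible at (232,150), and the round one lies in shadow near (232,178). I'll locate them from depth and a stretched crop.

```bash
python3 - <<'E'
from h import *
f=np.load("pics/w2.npz");p,d=f["p"],f["d"];c=camera_info("wrist");c["T"]=f["T"];P=cloud(c,d)*1000
th=.2262;o=np.array([518.5,27.]);X=(P[...,:2]-o)@np.array([np.cos(th),np.sin(th)]);Y=(P[...,:2]-o)@np.array([-np.sin(th),np.cos(th)]);Z=P[...,2]
m=(abs(X)<40)&(Y>-30)&(Y<65); 
pl=m&(Z>23)&(Z<27.5)&(Y>-18)&(Y<50); print("z plate",np.median(Z[m&(abs(X)<15)&(Y>20)&(Y<50)]))
z0=np.median(Z[m&(abs(X)<5)&(Y>20)&(Y<50)])
e=m&(Z>z0-3)&(Z<z0+5)&(Y>-15)&(Y<45); print("plate X range at Y",[ (y,np.round(np.percentile(X[e&(abs(Y-y)<4)],[1,99]),1)) for y in(-10,15,35)])
up=m&(Z>z0+1.7)&(Z<z0+4.5)&(Y>-14)&(Y<25)
n,l,s,ct=cv2.connectedComponentsWithStats(up.astype(np.uint8))
for i in range(1,n):
    if s[i,4]>15:
        k=l==i; print(s[i],np.round([X[k].mean(),Y[k].mean(),Z[k].mean()],1),np.round([np.ptp(X[k]),np.ptp(Y[k])],1),np.round(P[k].mean(0),1))
g=p[120:210,150:280].astype(float); g=np.clip((g/255)**1.0*255,0,255)
a=cv2.createCLAHE(6,(6,6)).apply(cv2.cvtColor(p,cv2.COLOR_RGB2GRAY))[120:210,150:280]
cv2.imwrite("pics/w2c.png",cv2.resize(a,None,fx=5,fy=5,interpolation=cv2.INTER_NEAREST))
E
```

```text
z plate 246.7339438865888Traceback (most recent call last):
  File "<stdin>", line 7, in <module>
    return _quantile_unchecked(
        a, q, axis, out, overwrite_input, method, keepdims, weights)
    return _ureduce(a,
                    func=_quantile_ureduce_func,
    ...<5 lines>...
                    overwrite_input=overwrite_input,
                    method=method)
    r = func(a, **kwargs)
    result = _quantile(arr,
                       quantiles=q,
    ...<2 lines>...
                       out=out,
                       weights=wgt)
    slices_having_nans = np.isnan(arr[-1, ...])
                                  ~~~^^^^^^^^^
IndexError: index -1 is out of bounds for axis 0 with size 0
```

```bash
python3 - <<'E'
from h import *
f=np.load("pics/w2.npz");p,d=f["p"],f["d"];c=camera_info("wrist");c["T"]=f["T"];P=cloud(c,d)*1000
th=.2262;o=np.array([518.5,27.]);X=(P[...,:2]-o)@np.array([np.cos(th),np.sin(th)]);Y=(P[...,:2]-o)@np.array([-np.sin(th),np.cos(th)]);Z=P[...,2]
a=cv2.createCLAHE(6,(6,6)).apply(cv2.cvtColor(p,cv2.COLOR_RGB2GRAY))[120:210,150:280]
cv2.imwrite("pics/w2c.png",cv2.resize(a,None,fx=5,fy=5,interpolation=cv2.INTER_NEAREST))
m=(abs(X)<40)&(Y>-30)&(Y<58)&(Z<40)
z0=np.median(Z[m&(abs(X)<12)&(Y>20)&(Y<50)]);print("z",z0)
for y in(-10,15,35):
    q=X[m&(Z>z0-3)&(abs(Y-y)<4)]; print(y,len(q),np.round(np.percentile(q,[1,99]),1) if len(q) else "")
up=m&(Z>z0+1.7)&(Z<z0+4.5)&(Y>-14)&(Y<25)
n,l,s,ct=cv2.connectedComponentsWithStats(up.astype(np.uint8))
for i in range(1,n):
    if s[i,4]>15:
        k=l==i; print(s[i],np.round([X[k].mean(),Y[k].mean(),Z[k].mean()],1),np.round([np.ptp(X[k]),np.ptp(Y[k])],1),np.round(P[k].mean(0),1))
E
```

```text
z 25.585132486128703
-10 422 [-25.1  24.5]
15 417 [-24.9  24.5]
35 421 [-25.1  24.4]
[223 145  14  15 156] [13.5  0.5 28.6] [13.5 12.5] [531.6  30.5  28.6]
[224 174  12  13 115] [-14.2   0.6  28.6] [12.  10.8] [504.5  24.4  28.6]
```

View pics/w2c.png

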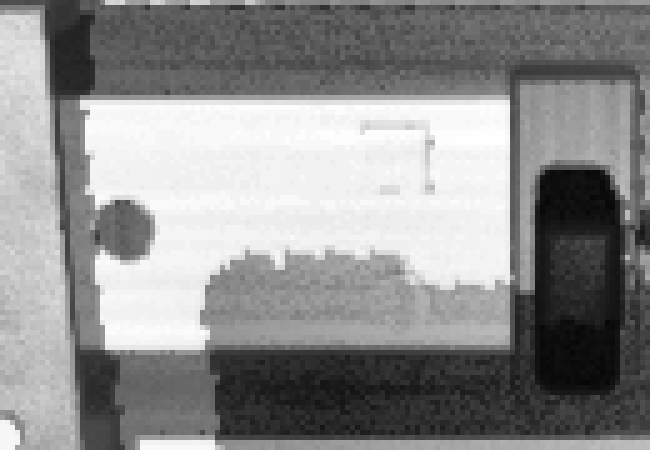

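The crop shows the square stud outline at its right edge (about px 232,152) and the round stud in shadow at (230,180). Depth puts the round stud at (504.5, 24.4) and the square at (531.6, 30.5), both about 29 mm high. They sit at x ±14 and y +0.6 of the fixture, which is 34 mm ahead of the jaw as expected. Next, the probe.

```bash
python3 -m creep '{"translation":[[0,-35,0],[1,-75,0],[1,-115,0],[2,-155,0],[3,-195,0]],"turn":[[0,0,0],[0,0,0],[0,0,0],[0,0,0],[0,0,0]]}'
python3 -m creep '{"translation":[[1,-40,0],[1,-80,0],[2,-120,0],[3,-145,0],[3,-160,0]],"turn":[[0,0,0],[0,0,0],[0,0,0],[0,0,0],[0,0,0]]}'
python3 -m creep '{"translation":[[0,0,0],[0,0,0],[0,0,0],[0,0,0],[0,0,0]],"turn":[[0,0,0],[0,0,0],[0,0,0],[0,0,0],[0,0,0]]}'
python3 - <<'E'
from h import *
s=st(); c=camera_info("wrist"); p,d=snapshot("wrist"); cv2.imwrite("pics/w3.png",p[:,:,::-1]); st()
c["T"]=np.array(c["T"]);P=cloud(c,d)*1000
r=np.hypot(P[...,0]-447,P[...,1]-345)
for nm,z0,z1 in(("top",126,135),("flange",60,70),("disc",3,9)):
    q=P[(r<60)&(P[...,2]>z0)&(P[...,2]<z1)]
    if len(q)>5: print(nm,len(q),np.round(q.mean(0),1),cv2.minEnclosingCircle(q[:,:2].astype(np.float32)))
E
```

```text
t: 10.62
ee_pos: [0.4796, 0.1897, 0.2596]
tcp_rot: [3.142, 0.001, 0.225]
contact_force: [0.8, 0.1, -0.2]
gripper_width: 0.095
grip_force: 0.0
t: 11.03
ee_pos: [0.4464, 0.3475, 0.2594]
tcp_rot: [-3.141, 0.001, 0.229]
contact_force: [-0.6, -0.5, 0.1]
gripper_width: 0.0949
grip_force: 0.0
t: 11.45
ee_pos: [0.448, 0.3439, 0.2602]
tcp_rot: [3.141, 0.0, 0.224]
contact_force: [0.5, 1.0, 0.1]
gripper_width: 0.0955
grip_force: 0.0
t 11.45 tcp [448.  343.9 260.2] rpy [3.1414e+00 1.0000e-04 2.2420e-01] F [0.5 1.  0.1] w 95.5 g 0.0
t 11.5 tcp [448.  343.9 260.2] rpy [3.1415 0.     0.2243] F [-0.8 -0.2  0.2] w 95.3 g 0.0
top 605 [445.5 346.4 129.2] ((444.8163146972656, 346.25823974609375), 9.899600982666016)
flange 200 [450.6 348.   61.9] ((444.9442138671875, 346.53778076171875), 17.93178367614746)
disc 2513 [455.5 348.3   5.6] ((444.4488220214844, 346.07818603515625), 41.99821090698242)
```

View pics/w3.png

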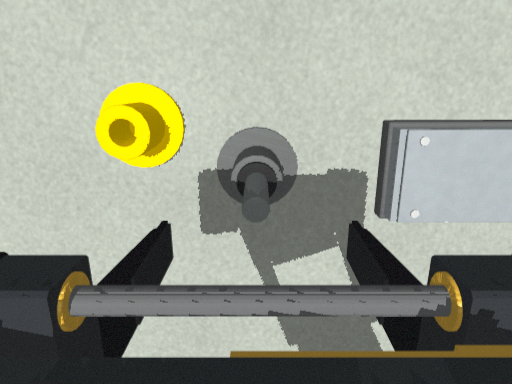

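The probe stands upright at px (257,205) in the grey stand; the yellow look-alike is at (135,128). Probe position is (444.8, 346.3). Descend and grasp.

```bash
python3 -m creep '{"translation":[[-2.6,-3,20],[-2.6,-3,45],[-2.6,-3,70],[-2.6,-3,85],[-2.6,-3,91]],"turn":[[0,0,0],[0,0,0],[0,0,0],[0,0,0],[0,0,0]]}' 0.5
python3 -m creep '{"translation":[[0,0,0],[0,0,0],[0,0,0],[0,0,0],[0,0,0]],"turn":[[0,0,0],[0,0,0],[0,0,0],[0,0,0],[0,0,0]]}' 0 30
python3 -m creep '{"translation":[[0,0,0],[0,0,0],[0,0,0],[0,0,0],[0,0,0]],"turn":[[0,0,0],[0,0,0],[0,0,0],[0,0,0],[0,0,0]]}'
python3 -m creep '{"translation":[[0,0,0],[0,0,0],[0,0,0],[0,0,0],[0,0,0]],"turn":[[0,0,0],[0,0,0],[0,0,0],[0,0,0],[0,0,0]]}'
```

```text
t: 11.92
ee_pos: [0.4432, 0.3457, 0.1661]
tcp_rot: [3.14, 0.005, 0.225]
contact_force: [0.3, 0.5, -0.5]
gripper_width: 0.0673
grip_force: 0.0
t: 12.33
ee_pos: [0.445, 0.3476, 0.1707]
tcp_rot: [-3.141, -0.002, 0.226]
contact_force: [-0.6, 1.5, 0.7]
gripper_width: 0.0339
grip_force: 0.0
t: 12.75
ee_pos: [0.4445, 0.3473, 0.1696]
tcp_rot: [-3.142, -0.0, 0.226]
contact_force: [0.6, 0.2, 2.0]
gripper_width: 0.0195
grip_force: 30.0
t: 13.17
ee_pos: [0.4446, 0.3473, 0.1696]
tcp_rot: [-3.141, -0.0, 0.226]
contact_force: [-0.2, -0.6, 3.8]
gripper_width: 0.0197
grip_force: 30.0
```

```bash
python3 -m creep '{"translation":[[0,0,-10],[0,0,-30],[0,0,-55],[0,0,-75],[0,0,-80]],"turn":[[0,0,0],[0,0,0],[0,0,0],[0,0,0],[0,0,0]]}'
python3 -m creep '{"translation":[[-1,20,0],[-2,50,0],[-4,85,0],[-5,120,0],[-7,155,0]],"turn":[[0,0,0],[0,0,0],[0,0,0],[0,0,0],[0,0,0]]}'
python3 -m creep '{"translation":[[-1,35,0],[-3,70,0],[-5,105,0],[-6,140,0],[-7,160,0]],"turn":[[0,0,0],[0,0,0],[0,0,0],[0,0,0],[0,0,0]]}'
python3 -m creep '{"translation":[[0,10,0],[0,13,0],[0,13,0],[0,13,0],[0,13,0]],"turn":[[0,0,0],[0,0,0],[0,0,0],[0,0,0],[0,0,0]]}'
python3 - <<'E'
from h import *
s=st(); c=camera_info("wrist"); p,d=snapshot("wrist"); cv2.imwrite("pics/w4.png",p[:,:,::-1]); st()
E
```

```text
t: 13.58
ee_pos: [0.4455, 0.348, 0.2533]
tcp_rot: [-3.139, -0.006, 0.226]
contact_force: [-0.3, 0.4, -0.7]
gripper_width: 0.0194
grip_force: 30.0
t: 14.0
ee_pos: [0.4716, 0.1932, 0.248]
tcp_rot: [3.142, 0.002, 0.227]
contact_force: [1.4, -0.2, 0.7]
gripper_width: 0.019
grip_force: 30.0
t: 14.42
ee_pos: [0.5009, 0.0342, 0.2481]
tcp_rot: [3.141, 0.002, 0.224]
contact_force: [-0.0, 0.3, -1.5]
gripper_width: 0.0195
grip_force: 30.0
t: 14.83
ee_pos: [0.5039, 0.0256, 0.249]
tcp_rot: [-3.141, 0.0, 0.227]
contact_force: [-0.4, 1.1, -1.0]
gripper_width: 0.0195
grip_force: 30.0
t 14.83 tcp [503.9  25.6 249. ] rpy [-3.1411e+00  4.0000e-04  2.2750e-01] F [-0.4  1.1 -1. ] w 19.5 g 30.0
t 14.88 tcp [504.   25.6 249.1] rpy [-3.1412e+00  2.0000e-04  2.2760e-01] F [ 0.2 -0.1 -0.4] w 19.5 g 30.0
```

View pics/w4.png

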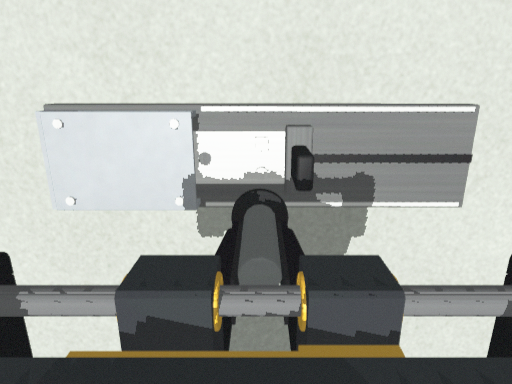

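The picture shows the probe held upright (flange at px 260,213), the jaw at (302,165) and the plate still nipped. Lower onto the round stud.

```bash
python3 -m creep '{"translation":[[0.2,1.3,10],[0.2,1.3,25],[0.2,1.3,38],[0.2,1.3,48],[0.2,1.3,54]],"turn":[[0,0,0],[0,0,0],[0,0,0],[0,0,0],[0,0,0]]}'
python3 -m creep '{"translation":[[0,0,1],[0,0,2],[0,0,2],[0,0,2],[0,0,2]],"turn":[[0,0,0],[0,0,0],[0,0,0],[0,0,0],[0,0,0]]}'
python3 -m creep '{"translation":[[0,0,1],[0,0,2],[0,0,3],[0,0,4],[0,0,5]],"turn":[[0,0,0],[0,0,0],[0,0,0],[0,0,0],[0,0,0]]}'
python3 -m creep '{"translation":[[0,0,1],[0,0,1.5],[0,0,2],[0,0,2],[0,0,2]],"turn":[[0,0,0],[0,0,0],[0,0,0],[0,0,0],[0,0,0]]}'
```

```text
t: 15.3
ee_pos: [0.5036, 0.0235, 0.1928]
tcp_rot: [-3.141, 0.003, 0.226]
contact_force: [-0.4, 0.0, -0.5]
gripper_width: 0.0199
grip_force: 30.0
t: 15.72
ee_pos: [0.5051, 0.0231, 0.1941]
tcp_rot: [3.141, -0.001, 0.226]
contact_force: [-0.2, 0.1, -0.5]
gripper_width: 0.0194
grip_force: 30.0
t: 16.13
ee_pos: [0.5047, 0.0231, 0.1882]
tcp_rot: [3.142, -0.0, 0.226]
contact_force: [-1.0, 0.2, 1.1]
gripper_width: 0.0194
grip_force: 30.0
t: 16.55
ee_pos: [0.5048, 0.0231, 0.1865]
tcp_rot: [3.142, -0.0, 0.226]
contact_force: [-0.9, -0.8, 1.9]
gripper_width: 0.0193
grip_force: 30.0
```

```bash
python3 -m creep '{"translation":[[0,0,0.5],[0,0,1],[0,0,1],[0,0,1],[0,0,1]],"turn":[[0,0,0],[0,0,0],[0,0,0],[0,0,0],[0,0,0]]}'
python3 -m creep '{"translation":[[0,0,-4],[0,0,-12],[0,0,-20],[0,0,-25],[0,0,-25]],"turn":[[0,0,0],[0,0,0],[0,0,0],[0,0,0],[0,0,0]]}'
python3 -m creep '{"translation":[[5,0,0],[14,-1,0],[22,-1,0],[27.5,-1.2,0],[27.5,-1.2,0]],"turn":[[0,0,0],[0,0,0],[0,0,0],[0,0,0],[0,0,0]]}'
python3 -m creep '{"translation":[[0,0,3],[0,0,8],[0,0,13],[0,0,16],[0,0,17]],"turn":[[0,0,0],[0,0,0],[0,0,0],[0,0,0],[0,0,0]]}'
```

```text
t: 16.97
ee_pos: [0.5048, 0.0232, 0.1854]
tcp_rot: [3.142, -0.0, 0.226]
contact_force: [-1.1, 0.4, 1.8]
gripper_width: 0.0193
grip_force: 30.0
t: 17.38
ee_pos: [0.5055, 0.0231, 0.2121]
tcp_rot: [3.141, -0.003, 0.226]
contact_force: [-0.1, -1.3, -0.8]
gripper_width: 0.0193
grip_force: 30.0
t: 17.8
ee_pos: [0.5324, 0.0308, 0.21]
tcp_rot: [-3.141, 0.0, 0.226]
contact_force: [-0.3, 0.3, -1.2]
gripper_width: 0.0196
grip_force: 30.0
t: 18.22
ee_pos: [0.5304, 0.0305, 0.192]
tcp_rot: [-3.141, 0.002, 0.226]
contact_force: [-0.5, 1.3, -1.2]
gripper_width: 0.0197
grip_force: 30.0
```

Over the square stud. Touch, hold, lift.

```bash
python3 -m creep '{"translation":[[0,0,1],[0,0,2],[0,0,3],[0,0,4],[0,0,5]],"turn":[[0,0,0],[0,0,0],[0,0,0],[0,0,0],[0,0,0]]}'
python3 -m creep '{"translation":[[0,0,1],[0,0,2],[0,0,2.5],[0,0,2.5],[0,0,2.5]],"turn":[[0,0,0],[0,0,0],[0,0,0],[0,0,0],[0,0,0]]}'
python3 -m creep '{"translation":[[0,0,0],[0,0,0],[0,0,0],[0,0,0],[0,0,0]],"turn":[[0,0,0],[0,0,0],[0,0,0],[0,0,0],[0,0,0]]}'
```

```text
t: 18.63
ee_pos: [0.5313, 0.0305, 0.1884]
tcp_rot: [3.142, -0.0, 0.226]
contact_force: [-0.6, 0.5, 0.3]
gripper_width: 0.0195
grip_force: 30.0
t: 19.05
ee_pos: [0.5314, 0.0305, 0.1861]
tcp_rot: [3.141, -0.001, 0.226]
contact_force: [-1.0, 0.2, 2.5]
gripper_width: 0.0191
grip_force: 30.0
t: 19.47
ee_pos: [0.5313, 0.0305, 0.1859]
tcp_rot: [3.141, -0.0, 0.226]
contact_force: [0.0, 1.2, 2.4]
gripper_width: 0.0198
grip_force: 30.0
```

```bash
python3 -m creep '{"translation":[[0,0,-5],[0,0,-20],[0,0,-40],[0,0,-58],[0,0,-64]],"turn":[[0,0,0],[0,0,0],[0,0,0],[0,0,0],[0,0,0]]}'
python3 -m creep '{"translation":[[-1,-20,0],[-2,-50,0],[-4,-85,0],[-5,-120,0],[-6.5,-155,0]],"turn":[[0,0,0],[0,0,0],[0,0,0],[0,0,0],[0,0,0]]}'
python3 -m creep '{"translation":[[-1,-35,0],[-3,-70,0],[-5,-105,0],[-6,-140,0],[-6.5,-160,0]],"turn":[[0,0,0],[0,0,0],[0,0,0],[0,0,0],[0,0,0]]}'
python3 -m creep '{"translation":[[-0.5,-10,0],[-0.5,-13,0],[-0.5,-13,0],[-0.5,-13,0],[-0.5,-13,0]],"turn":[[0,0,0],[0,0,0],[0,0,0],[0,0,0],[0,0,0]]}'
python3 -m creep '{"translation":[[0,0,0],[0,0,0],[0,0,0],[0,0,0],[0,0,0]],"turn":[[0,0,0],[0,0,0],[0,0,0],[0,0,0],[0,0,0]]}'
```

```text
t: 19.88
ee_pos: [0.5321, 0.0305, 0.2525]
tcp_rot: [3.141, -0.004, 0.226]
contact_force: [0.7, 0.4, 0.0]
gripper_width: 0.0196
grip_force: 30.0
t: 20.3
ee_pos: [0.4891, 0.1812, 0.2488]
tcp_rot: [-3.142, 0.001, 0.225]
contact_force: [-0.2, 1.2, -0.0]
gripper_width: 0.0195
grip_force: 30.0
t: 20.72
ee_pos: [0.4463, 0.3371, 0.2487]
tcp_rot: [-3.141, 0.002, 0.228]
contact_force: [0.3, 0.6, -0.5]
gripper_width: 0.0194
grip_force: 30.0
t: 21.13
ee_pos: [0.445, 0.346, 0.2495]
tcp_rot: [3.141, 0.0, 0.224]
contact_force: [0.5, 0.2, -1.2]
gripper_width: 0.0199
grip_force: 30.0
t: 21.55
ee_pos: [0.4447, 0.3469, 0.2498]
tcp_rot: [-3.142, -0.0, 0.225]
contact_force: [0.3, -0.1, -0.2]
gripper_width: 0.0194
grip_force: 30.0
```

```bash
python3 -m creep '{"translation":[[0,-0.4,8],[0,-0.4,20],[0,-0.4,32],[0,-0.4,42],[0,-0.4,50]],"turn":[[0,0,0],[0,0,0],[0,0,0],[0,0,0],[0,0,0]]}'
python3 -m creep '{"translation":[[0,0,7],[0,0,14],[0,0,20],[0,0,25],[0,0,27]],"turn":[[0,0,0],[0,0,0],[0,0,0],[0,0,0],[0,0,0]]}'
python3 -m creep '{"translation":[[0,0,0.5],[0,0,1],[0,0,1.5],[0,0,2],[0,0,2]],"turn":[[0,0,0],[0,0,0],[0,0,0],[0,0,0],[0,0,0]]}'
```

```text
t: 21.97
ee_pos: [0.4437, 0.347, 0.1971]
tcp_rot: [3.141, 0.003, 0.226]
contact_force: [-0.1, 0.2, -0.8]
gripper_width: 0.0195
grip_force: 30.0
t: 22.38
ee_pos: [0.4443, 0.3474, 0.1719]
tcp_rot: [3.141, 0.001, 0.226]
contact_force: [-0.0, -0.3, -0.9]
gripper_width: 0.0197
grip_force: 30.0
t: 22.8
ee_pos: [0.4446, 0.3476, 0.1711]
tcp_rot: [-3.141, -0.001, 0.226]
contact_force: [0.3, -0.5, -1.3]
gripper_width: 0.0194
grip_force: 30.0
```

```bash
python3 -m creep '{"translation":[[0,0,0.5],[0,0,1],[0,0,1.5],[0,0,1.5],[0,0,1.5]],"turn":[[0,0,0],[0,0,0],[0,0,0],[0,0,0],[0,0,0]]}'
python3 -m creep '{"translation":[[0,0,0],[0,0,0],[0,0,0],[0,0,0],[0,0,0]],"turn":[[0,0,0],[0,0,0],[0,0,0],[0,0,0],[0,0,0]]}' 0.6
python3 -m creep '{"translation":[[0,0,0],[0,0,0],[0,0,0],[0,0,0],[0,0,0]],"turn":[[0,0,0],[0,0,0],[0,0,0],[0,0,0],[0,0,0]]}'
python3 -m creep '{"translation":[[0,0,-10],[0,0,-30],[0,0,-60],[0,0,-85],[0,0,-95]],"turn":[[0,0,0],[0,0,0],[0,0,0],[0,0,0],[0,0,0]]}'
python3 -m creep '{"translation":[[0,0,0],[0,0,0],[0,0,0],[0,0,0],[0,0,0]],"turn":[[0,0,0],[0,0,0],[0,0,0],[0,0,0],[0,0,0]]}' 1
python3 - <<'E'
from h import *
s=st(); c=camera_info("wrist"); p,d=snapshot("wrist"); cv2.imwrite("pics/w5.png",p[:,:,::-1])
c["T"]=np.array(c["T"]);P=cloud(c,d)*1000
r=np.hypot(P[...,0]-445,P[...,1]-346)
for nm,z0,z1 in(("top",126,135),("flange",58,64)):
    q=P[(r<60)&(P[...,2]>z0)&(P[...,2]<z1)]
    if len(q)>5: print(nm,len(q),np.round(q.mean(0),1),cv2.minEnclosingCircle(q[:,:2].astype(np.float32)))
n="scene";c=camera_info(n);c["T"]=np.array(c["T"]);p,d=snapshot(n);P=cloud(c,d)*1000
cv2.imwrite("pics/s5.png",p[:,:,::-1])
q=P[(P[...,2]>60)&(P[...,2]<90)&(abs(P[...,0]-528)<40)&(abs(P[...,1]+5)<45)]; print("grip",len(q),cv2.minAreaRect(q[:,:2].astype(np.float32)) if len(q)>3 else 0)
E
```

```text
t: 23.22
ee_pos: [0.4446, 0.3476, 0.1697]
tcp_rot: [-3.142, -0.0, 0.226]
contact_force: [-0.0, -0.1, 1.8]
gripper_width: 0.0192
grip_force: 30.0
t: 23.63
ee_pos: [0.4445, 0.3475, 0.1692]
tcp_rot: [3.142, 0.0, 0.226]
contact_force: [0.1, 0.4, 0.3]
gripper_width: 0.0478
grip_force: 0.0
t: 24.05
ee_pos: [0.4445, 0.3475, 0.1693]
tcp_rot: [-3.142, -0.0, 0.226]
contact_force: [0.0, -0.1, -0.3]
gripper_width: 0.057
grip_force: 0.0
t: 24.47
ee_pos: [0.4459, 0.3485, 0.2696]
tcp_rot: [-3.139, -0.007, 0.226]
contact_force: [0.7, 0.3, 1.3]
gripper_width: 0.057
grip_force: 0.0
t: 24.88
ee_pos: [0.4439, 0.3471, 0.2622]
tcp_rot: [3.14, 0.003, 0.226]
contact_force: [0.2, -0.5, 0.1]
gripper_width: 0.0851
grip_force: 0.0
t 24.88 tcp [443.9 347.1 262.2] rpy [3.1404 0.0033 0.2257] F [ 0.2 -0.5  0.1] w 85.1 g 0.0
top 599 [445.1 348.  129.3] ((444.47015380859375, 347.9173889160156), 9.968475341796875)
flange 648 [449.5 348.9  59.6] ((444.28369140625, 347.7942199707031), 18.064477920532227)
grip 48 ((528.8184204101562, -7.05935001373291), (30.638561248779297, 14.044853210449219), 13.716400146484375)
```

View pics/s5.png

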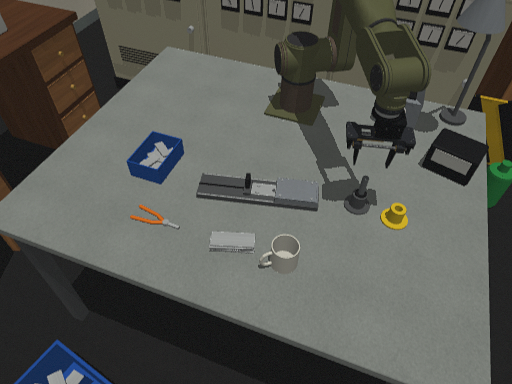

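The scene shows the probe upright in the grey stand (px 360,195), the jaw nipping the plate at (248,183), the bystanders untouched and the gripper clear. Handing in.

```bash
python3 -c "
from rig import *
print(finish_job())"
```

```text
the job is handed in; nothing more can be done
None
```

I handed the job in at about 25 s: the plate is nipped against the stop with the spring pressed in an estimated 5–6 mm of its 12 mm, the probe touched the round stud and then the square stud at about 3 N each, and the probe is back upright in its stand.

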